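# Set the router lift to its tall setting pin

## Robot

A 6-joint arm with a two-finger parallel gripper is mounted at the origin on the work surface. World frame = base frame: x ahead of the robot, y to its left, z up, the work surface at z = 0. Lengths are in m, angles in rad, forces in N, time in s.
With the tool pointing down it reaches from about 0.25 to 0.775 m from the base axis. Payload 4 kg.
Tool frame: the origin (TCP) lies on the centre line of the jaws, within the pads' length; the fingertips stand 17 mm ahead of it and the grasp point (between the pads) lies 2 mm behind it (arm.finger_overhang is the z of the fingertips in the tool frame, in m); z points along the fingers, y is the line along which they close (so a half turn about z gives the same grasp; the last joint's range is limited). The gripper opens to 94 mm and grips with 3 to 60 N. Pads are 16 mm wide; open, the fingers measure 119 mm over their backs; the gripper's body (75 mm by 177 mm) begins 78 mm behind the grasp point.
Start: joints at [-1.337, 0.087, 1.371, -0, 1.684, -0.103], TCP at [0.182, -0.519, 0.223] pointing down, gripper open.
Joint ranges: [-3.1, 3.1], [-0.76, 2.03], [0.27, 2.55], [-1.08, 4.22], [0.17, 2.65], [-2.57, 2.57]. Speed limits (rad/s): [2.79, 2.79, 3.14, 3.14, 3.14, 3.14].

## Interface

Orientations are given as a rotation vector (axis times angle).
In Python, from plant import arm, vision gives the robot as it stands.
- The arm moves only by the shell command python3 -m jog 'ROWS' [FORCE]. ROWS is JSON, a list of rows, each an object with "fingers": the finger opening in mm, from 0 to 94; "dp": the shift along the tool's x, y, z normalised to -1 to 1, where 1 is 0.04 m, a list of three; "twist": the turn, a rotation vector about the tool's x, y, z normalised to -1 to 1, where 1 is 0.12 rad, a list of three. In form: [{"fingers": fingers, "dp": [dx, dy, dz], "twist": [wx, wy, wz]}, ...]. A call has 1 to 8 rows; each row shifts and turns the commanded pose from where the row before left it, along the tool's axes as they then stand; what a row does not reach is not made up. A row lasts 1/12 s, in which the tool goes at most 41.7 mm and 7.16 degrees, less where a joint would pass 70% of its speed; a pose out of reach is approached as far as the arm can. A call with a number of a shift or a turn outside -1 to 1 is refused whole. A call with a gripper value outside its range is refused whole. The fingers move at their own pace and stop on an object; FORCE is the grip in N (left out, the last holds). Time passes only in rows, so rows that do not move let the fingers close. It gives the time, the measured TCP pose, the force, the opening and the grip force at its end, in the units of the state.
- arm.get_state(): the state, without advancing time (a new reading comes with each control period).
- vision.read_camera(name): name is "scene" or "top" or "wrist"; returns a dict with "image" (420x560x3 uint8, blue, green, red), "vertical_fov" (degrees; the focal length in pixels is half the picture's height over the tangent of half this angle, whatever the lens; pixels are square), "cx", "cy" (the principal point, pixels), "view" (4x4, takes a point from world to camera coordinates). Camera axes: x right, y down, z forward; pixel columns grow to the right and rows downward; lengths in m; the calibration is good to about 2 mm. A picture is of the moment at which its call begins. There is no depth.
- arm.job_done(): hands the job in; it is judged then, once.
Trained networks look in the newest picture that a camera, given by its name, has taken for a name from the list of things; names that differ only in an ending like _2 or _b are one class to them, and where a whole thing is asked for, a point or a joint stands for the part that bears it (a point fixed in the world has none). Each returns a list of dicts, best first, with "conf" (0 to 1); they miss things now and then, are a little off and sometimes report something else, mostly with a low value. They report only what shows in the picture. A call takes as long as a camera call. They do not tell look-alikes from the thing itself.
- vision.find_in(camera, label): "xyz" ([x, y, z] in m, in the coordinates of the camera as it stood for that picture, good to about 4 mm: the middle of the surface that is visible of it).
The state is a dict: "t": time; "joint_pos": joint angles; "joint_velocities": joint speeds; "tau": joint torques, N m; "tool_pos": TCP position; "tcp_rot": TCP orientation; "wrist_force": force on the tool from outside, world axes, zero at the start; "torque": the same for the moment, N m; "width": finger opening in m; "finger_force": force on a finger pad.
Only numpy, scipy, OpenCV 4.12 (cv2) and the standard library are available. Lean on these libraries where they do the work, as an engineer would, in place of code of your own. Each camera call takes 0.05 s, during which the arm holds its last target. There are 200 camera calls.

## Task

Two handwheels stand on the joinery bench. Turn the larger one until the pointer on its rim points straight at the tall setting pin on its housing (not at the low pin), then let go of it. Leave the smaller handwheel as it is.

Things in the scene. Friction and masses are not known exactly. Their poses are not given: they have to be found in the camera images.
- large_wheel: Larger handwheel: level aluminium disc, 120 mm across, 16 mm thick, on a fixed grey round housing (204 mm across, top 30 mm above bench). Turns about the vertical, 1.7 rad either way; friction 0.12 N m; stays where left. Origin: on the axis, disc underside, 36 mm above bench; x points to the pointer. Upright grip bar across the centre along x: 66 mm long, 14 thick, 16 to 53 mm above origin.
- large_wheel_pointer (a point): Tip of the larger wheel's pointer, a small dark steel block (8 mm wide, 16 mm high) that sticks out 12 mm from the rim on the side away from the robot. The point is 72 mm from the wheel's axis, in line with the grip bar, 10 mm above the wheel's origin; it goes round with the wheel.
- tall_pin: Tall setting pin: fixed upright brass pin, 14 mm in diameter, 45 mm high, on the large wheel's housing just outside the rim, 84 mm from the axis; its top is 75 mm above the bench. Origin: centre of its foot. A low pin, 14 mm high, as thick, stands at the same radius 1.4 rad round from it; it is for another job. The pointer passes inside both pins without touching.
- small_wheel_pointer (a point): Tip of the pointer of the smaller handwheel (disc 80 mm across on a housing 164 mm across, otherwise the same make, elsewhere on the bench), 52 mm from that wheel's axis. This wheel is to be left alone.
Things that resemble listed ones, but are neither listed nor needed, are in the scene too. What is shaped like the part that bears large_wheel but orange is not meant.

How it is judged:
At the end, for the whole second after the job is handed in: The larger wheel is at rest with its pointer tip within 18 mm, seen from above, of the tall pin's centre line (12 mm when it points straight at it, so about 10 degrees either way) (horizontal distance between large_wheel_pointer and tall_pin below 0.018 m and angular speed of large_wheel below 0.1 rad/s); the robot touches nothing.
It fails at once if the smaller handwheel is turned (its pointer tip moves more than 10 mm) (distance of small_wheel_pointer from where it was at the start of the episode above 0.01 m).
It also fails if it takes over 32 s, if anything falls off the work surface, if the arm or the gripper's body presses on something with over 40 N, if the wrist force passes 120 N, or if a joint passes its speed limit or range.

## Working session

There is one attempt and no reset: what is moved stays moved. The work goes in short steps, Python scripts to look and compute and a shell command to move; the robot and the scene stay as the last step left them, time stands still between calls to the robot, and variables do not carry over. Pictures are saved under pics/ and viewed, at most 10 in all, crops included, and the job is handed in when it is done.

```bash
mkdir -p pics
cat > h.py <<'E'
from plant import arm, vision
import numpy as np, cv2
from scipy.spatial.transform import Rotation as R
def world(c,p):
    V=np.array(c["view"]); return np.linalg.inv(V)@np.r_[p,1]
def pix(c,p):
    V=np.array(c["view"]); q=V@np.r_[p,1]; f=210/np.tan(np.radians(c["vertical_fov"])/2)
    return np.array([c["cx"]+f*q[0]/q[2], c["cy"]+f*q[1]/q[2]])
def ray(c,u,v,z):
    "world point at height z seen at pixel u,v"
    f=210/np.tan(np.radians(c["vertical_fov"])/2); T=np.linalg.inv(np.array(c["view"]))
    d=T[:3,:3]@np.array([(u-c["cx"])/f,(v-c["cy"])/f,1]); o=T[:3,3]
    return o+d*(z-o[2])/d[2]
E
python3 - <<'E'
from h import *
ims=[]
for n in ("top","scene"):
    c=vision.read_camera(n); cv2.imwrite(f"pics/{n}0.png",c["image"])
    for l in ("large_wheel","large_wheel_pointer","tall_pin","small_wheel_pointer"):
        for d in vision.find_in(n,l):
            w=world(c,d["xyz"])[:3]; print(n,l,round(d["conf"],2),w.round(3),pix(c,w).round())
s=arm.get_state();print(s["t"],s["tool_pos"],s["tcp_rot"])
E
```

```text
top large_wheel 0.97 [0.308 0.502 0.053] [131. 266.]
top large_wheel 0.96 [0.626 0.476 0.052] [145. 133.]
top large_wheel 0.72 [0.465 0.204 0.05 ] [257. 202.]
top large_wheel_pointer 0.92 [0.62  0.478 0.053] [144. 136.]
top large_wheel_pointer 0.69 [0.315 0.5   0.054] [131. 263.]
top large_wheel_pointer 0.65 [0.458 0.206 0.052] [256. 204.]
top tall_pin 0.47 [0.541 0.237 0.077] [243. 168.]
top small_wheel_pointer 0.87 [ 0.462 -0.172  0.056] [418. 205.]
scene large_wheel 0.92 [0.638 0.468 0.055] [425. 193.]
scene large_wheel 0.91 [0.474 0.198 0.052] [291. 204.]
scene large_wheel 0.58 [0.325 0.502 0.057] [342. 136.]
scene large_wheel_pointer 0.71 [0.637 0.474 0.051] [426. 193.]
scene large_wheel_pointer 0.68 [0.472 0.201 0.052] [292. 203.]
scene tall_pin 0.53 [0.543 0.233 0.058] [323. 211.]
scene small_wheel_pointer 0.58 [ 0.477 -0.178  0.05 ] [140. 282.]
0.5 [ 0.18174543 -0.51909742  0.22246196] [-3.09714773e+00 -5.26525701e-01  1.29835882e-05]
```

View pics/top0.png

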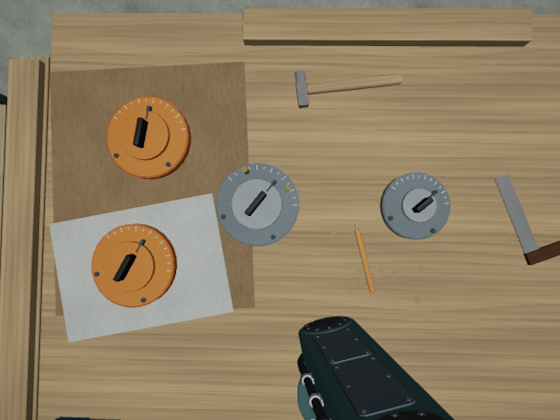

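View pics/scene0.png

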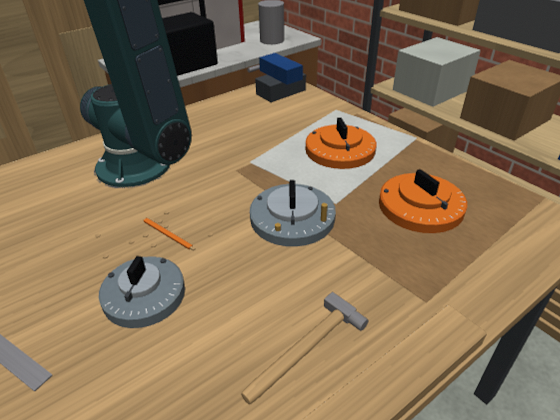

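The top view shows four dials: orange at (148,137) and (134,266), which are excluded, the grey large one at (257,204), and the grey small one at (416,205). I choose the one at (257,204). Its pins are near (245,170) and (288,188), and in the scene view the tall one is at (324,212) and the low one at (278,227). I'll check this in a close crop.

Run:
```python
from h import *
a=cv2.imread("pics/top0.png")[155:255,207:307]; b=cv2.imread("pics/scene0.png")[165:265,240:340]
cv2.imwrite("pics/crop1.png",cv2.resize(np.hstack([a,b]),(800,400),interpolation=cv2.INTER_CUBIC))
c=vision.read_camera("top")
C=ray(c,257,204,.03); print("C",C)
for p,z in(((245,170),.075),((288,188),.044),((274,183),.046)): 
    w=ray(c,*p,z); d=w-C; print(w.round(3),np.hypot(*d[:2]).round(3),np.degrees(np.arctan2(d[1],d[0])).round(1))
print("view",np.array(c["view"]).round(3))
```

```text
C [0.46019724 0.20651118 0.03      ]
[0.537 0.232 0.075] 0.081 18.2
[0.499 0.132 0.044] 0.084 -62.8
[0.51  0.165 0.046] 0.065 -39.6
view [[ 0.013 -1.    -0.022  0.141]
 [-0.999 -0.012 -0.034  0.449]
 [ 0.034  0.023 -0.999  0.965]
 [ 0.     0.     0.     1.   ]]
```

View pics/crop1.png

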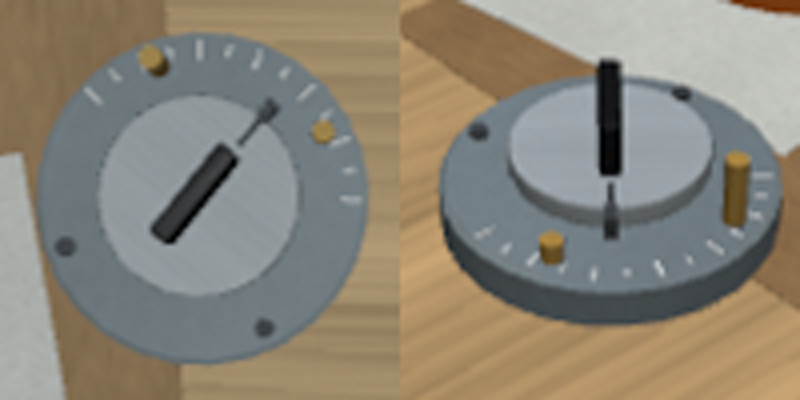

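The crop confirms it: on the grey large dial the tall pin sits at about +18° and the pointer at about -40°, with the low pin at -63°. The wheel has to turn about 58° CCW. First I translate above it, then yaw to 140°, where joint 6 has room.

```bash
python3 -m jog '[{"fingers":94,"dp":[0.3,-0.37,0],"twist":[0,0,0]},{"fingers":94,"dp":[0.63,-0.74,0],"twist":[0,0,0]},{"fingers":94,"dp":[0.63,-0.74,0],"twist":[0,0,0]},{"fingers":94,"dp":[0.63,-0.74,0],"twist":[0,0,0]},{"fingers":94,"dp":[0.63,-0.74,0],"twist":[0,0,0]},{"fingers":94,"dp":[0.63,-0.74,0],"twist":[0,0,0]},{"fingers":94,"dp":[0.63,-0.74,0],"twist":[0,0,0]},{"fingers":94,"dp":[0.63,-0.74,0],"twist":[0,0,0]}]'
python3 -m jog '[{"fingers":94,"dp":[0.63,-0.74,0],"twist":[0,0,0]},{"fingers":94,"dp":[0.63,-0.74,0],"twist":[0,0,0]},{"fingers":94,"dp":[0.63,-0.74,0],"twist":[0,0,0]},{"fingers":94,"dp":[0.63,-0.74,0],"twist":[0,0,0]},{"fingers":94,"dp":[0.63,-0.74,0],"twist":[0,0,0]},{"fingers":94,"dp":[0.63,-0.74,0],"twist":[0,0,0]},{"fingers":94,"dp":[0.63,-0.74,0],"twist":[0,0,0]},{"fingers":94,"dp":[0.63,-0.74,0],"twist":[0,0,0]}]'
python3 -m jog '[{"fingers":94,"dp":[0.63,-0.74,0],"twist":[0,0,0]},{"fingers":94,"dp":[0.63,-0.74,0],"twist":[0,0,0]},{"fingers":94,"dp":[0.63,-0.74,0],"twist":[0,0,0]},{"fingers":94,"dp":[0.63,-0.74,0],"twist":[0,0,0]},{"fingers":94,"dp":[0,0,0],"twist":[0,0,-0.6]},{"fingers":94,"dp":[0,0,0],"twist":[0,0,-1]},{"fingers":94,"dp":[0,0,0],"twist":[0,0,-1]},{"fingers":94,"dp":[0,0,0],"twist":[0,0,-1]}]'
python3 -m jog '[{"fingers":94,"dp":[0,0,0],"twist":[0,0,-1]},{"fingers":94,"dp":[0,0,0],"twist":[0,0,-1]},{"fingers":94,"dp":[0,0,0],"twist":[0,0,-1]},{"fingers":94,"dp":[0,0,0],"twist":[0,0,-1]},{"fingers":94,"dp":[0,0,0],"twist":[0,0,-1]},{"fingers":94,"dp":[0,0,0],"twist":[0,0,-1]},{"fingers":94,"dp":[0,0,0],"twist":[0,0,-1]},{"fingers":94,"dp":[0,0,0],"twist":[0,0,-1]}]'
python3 -m jog '[{"fingers":94,"dp":[0,0,0],"twist":[0,0,-1]},{"fingers":94,"dp":[0,0,0],"twist":[0,0,-1]},{"fingers":94,"dp":[0,0,0],"twist":[0,0,-1]},{"fingers":94,"dp":[0,0,0],"twist":[0,0,-1]},{"fingers":94,"dp":[0,0,0],"twist":[0,0,-1]},{"fingers":94,"dp":[0,0,0],"twist":[0,0,-1]},{"fingers":94,"dp":[0,0,0],"twist":[0,0,0]},{"fingers":94,"dp":[0,0,0],"twist":[0,0,0]}]'
python3 - <<'E'
from h import *
s=arm.get_state();X=R.from_rotvec(s["tcp_rot"]).as_matrix()
print(s["t"],s["tool_pos"],X.round(3),np.degrees(np.arctan2(X[1,0],X[0,0])),s["joint_pos"])
c=vision.read_camera("wrist"); cv2.imwrite("pics/w1.png",c["image"])
for l in ("large_wheel","large_wheel_pointer","tall_pin"):
    for d in vision.find_in("wrist",l):
        w=world(c,d["xyz"])[:3]; print(l,round(d["conf"],2),w.round(3),pix(c,w).round())
E
```

```text
t: 1.22
tool_pos: [0.2864, -0.2456, 0.2227]
tcp_rot: [3.097, 0.525, 0.001]
wrist_force: [0.7, -0.3, -0.5]
width: 0.0942
finger_force: 0.0
t: 1.88
tool_pos: [0.3985, 0.0449, 0.2229]
tcp_rot: [3.096, 0.527, 0.002]
wrist_force: [0.6, 0.1, 0.4]
width: 0.0942
finger_force: 0.0
t: 2.55
tool_pos: [0.4542, 0.1883, 0.2223]
tcp_rot: [2.908, 1.188, -0.0]
wrist_force: [0.4, 0.6, -0.2]
width: 0.0939
finger_force: 0.0
t: 3.22
tool_pos: [0.4542, 0.1879, 0.2226]
tcp_rot: [2.032, 2.396, 0.0]
wrist_force: [-0.8, -0.5, -0.4]
width: 0.0939
finger_force: 0.0
t: 3.88
tool_pos: [0.4542, 0.1879, 0.2225]
tcp_rot: [1.071, 2.953, 0.0]
wrist_force: [-0.0, 0.1, -0.2]
width: 0.0941
finger_force: 0.0
3.8833 [0.45424663 0.18785414 0.22251965] [[-0.768  0.641  0.   ]
 [ 0.641  0.768 -0.   ]
 [-0.     0.    -1.   ]] 140.13108577010084 [ 2.76798106e-01 -4.37290549e-02  1.50411571e+00 -9.53808481e-05
  1.68100279e+00 -5.98164909e-01]
large_wheel 0.62 [0.457 0.209 0.056] [300. 185.]
tall_pin 0.74 [0.535 0.233 0.066] [375. 235.]
```

View pics/w1.png

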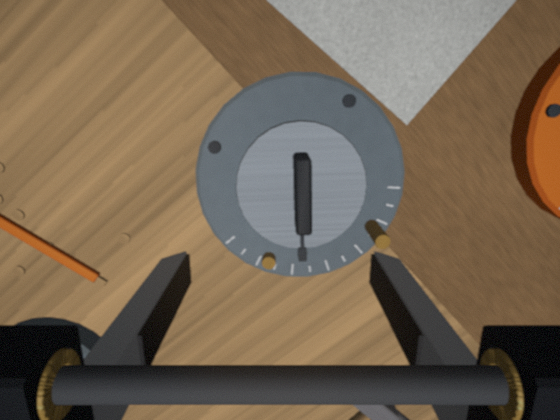

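The wrist view shows the grey wheel: disc centre (301,182), bar from (302,155) to (305,233), pointer (303,255), tall pin with its foot at ~(371,224) and top at (383,241), low pin (269,262).

Run:
```python
from h import *
c=vision.read_camera("wrist")
C=ray(c,301,182,.052); H=ray(c,300,174,.03); print(C,H)
for n,p,z in(("pinfoot",(371,224),.03),("pintop",(383,241),.075),("ptr",(303,258),.046),("bar",(302,155),.089),("bar",(305,233),.052)):
    w=ray(c,*p,z); d=w-(C+H)/2; print(n,w.round(3),np.hypot(*d[:2]).round(3),np.degrees(np.arctan2(d[1],d[0])).round(1))
s=arm.get_state();X=R.from_rotvec(s["tcp_rot"]).as_matrix()
g=(C+H)/2;g[2]=.078
print(X.T@(g-s["tool_pos"])/.04)
```

```text
[0.45640416 0.21144947 0.052     ] [0.45412272 0.21360536 0.03      ]
pinfoot [0.539 0.236 0.03 ] 0.087 15.9
pintop [0.539 0.236 0.075] 0.087 15.5
ptr [0.518 0.165 0.046] 0.079 -37.3
bar [0.433 0.229 0.089] 0.028 143.9
bar [0.497 0.184 0.052] 0.051 -34.8
[0.37492086 0.49088309 3.61126101]
```

```bash
python3 -m jog '[{"fingers":50,"dp":[0.29,0.46,0],"twist":[0,0,-0.3]},{"fingers":50,"dp":[0,0,0.4],"twist":[0,0,0]},{"fingers":50,"dp":[0,0,0.6],"twist":[0,0,0]},{"fingers":50,"dp":[0,0,0.6],"twist":[0,0,0]},{"fingers":50,"dp":[0,0,0],"twist":[0,0,0]},{"fingers":50,"dp":[0,0,0],"twist":[0,0,0]}]'
python3 - <<'E'
from h import *
c=vision.read_camera("wrist"); cv2.imwrite("pics/w2.png",c["image"])
s=arm.get_state();print(s["tool_pos"],pix(c,s["tool_pos"]+np.r_[0,0,.089-s["tool_pos"][2]]))
E
```

```text
t: 4.63
tool_pos: [0.4561, 0.2091, 0.1573]
tcp_rot: [-1.013, -2.971, 0.003]
wrist_force: [-0.4, 0.3, 0.6]
width: 0.0573
finger_force: 0.0
[0.45721906 0.20945447 0.15902966] [281.00383138 236.05932909]
```

View pics/w2.png

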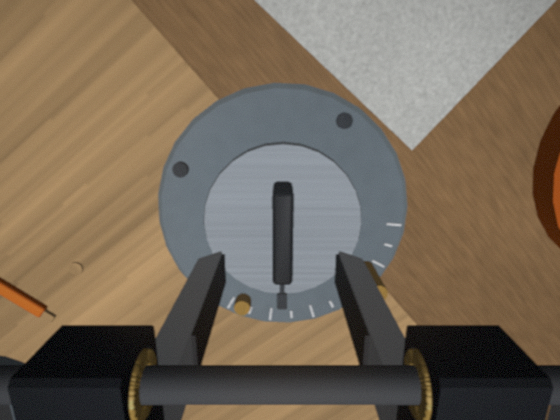

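The view from close up shows the bar centred at about (283,237) and aligned vertically, against the TCP projected to (281,236). I descend and grip.

```bash
python3 -m jog '[{"fingers":50,"dp":[0,0.02,0.5],"twist":[0,0,0]},{"fingers":50,"dp":[0,0,0.5],"twist":[0,0,0]},{"fingers":50,"dp":[0,0,0.5],"twist":[0,0,0]},{"fingers":50,"dp":[0,0,0.3],"twist":[0,0,0]},{"fingers":50,"dp":[0,0,0.2],"twist":[0,0,0]},{"fingers":40,"dp":[0,0,0],"twist":[0,0,0]},{"fingers":25,"dp":[0,0,0],"twist":[0,0,0]},{"fingers":10,"dp":[0,0,0],"twist":[0,0,0]}]' 25
python3 -m jog '[{"fingers":8,"dp":[0,0,0],"twist":[0,0,0]},{"fingers":8,"dp":[0,0,0],"twist":[0,0,0]},{"fingers":8,"dp":[0,0,0],"twist":[0,0,0]},{"fingers":8,"dp":[0,0,0],"twist":[0,0,0]},{"fingers":8,"dp":[0,0,0],"twist":[0,0,0]}]'
```

```text
t: 5.35
tool_pos: [0.4587, 0.2104, 0.0801]
tcp_rot: [1.013, 2.971, 0.003]
wrist_force: [0.4, -0.5, 0.2]
width: 0.0336
finger_force: 0.0
t: 5.77
tool_pos: [0.4577, 0.2098, 0.0793]
tcp_rot: [1.013, 2.973, -0.001]
wrist_force: [-1.8, -2.9, 4.8]
width: 0.014
finger_force: 25.0
```

Gripped: the opening is 14 mm and the pointer is at -37.6°, with the pin at about +17.8°. That calls for a 55.4° turn, or 8.06 units.

```bash
python3 -m jog '[{"fingers":8,"dp":[0,0,0],"twist":[0,0,-0.3]},{"fingers":8,"dp":[0,0,0],"twist":[0,0,-0.6]},{"fingers":8,"dp":[0,0,0],"twist":[0,0,-0.6]},{"fingers":8,"dp":[0,0,0],"twist":[0,0,-0.6]},{"fingers":8,"dp":[0,0,0],"twist":[0,0,-0.6]},{"fingers":8,"dp":[0,0,0],"twist":[0,0,-0.6]},{"fingers":8,"dp":[0,0,0],"twist":[0,0,-0.6]},{"fingers":8,"dp":[0,0,0],"twist":[0,0,-0.6]}]'
python3 -m jog '[{"fingers":8,"dp":[0,0,0],"twist":[0,0,-0.6]},{"fingers":8,"dp":[0,0,0],"twist":[0,0,-0.6]},{"fingers":8,"dp":[0,0,0],"twist":[0,0,-0.6]},{"fingers":8,"dp":[0,0,0],"twist":[0,0,-0.6]},{"fingers":8,"dp":[0,0,0],"twist":[0,0,-0.6]},{"fingers":8,"dp":[0,0,0],"twist":[0,0,-0.6]},{"fingers":8,"dp":[0,0,0],"twist":[0,0,0]},{"fingers":8,"dp":[0,0,0],"twist":[0,0,0]}]'
python3 - <<'E'
from h import *
s=arm.get_state();X=R.from_rotvec(s["tcp_rot"]).as_matrix()
print(s["t"],s["tool_pos"],np.degrees(np.arctan2(-X[1,0],-X[0,0])),s["torque"])
c=vision.read_camera("wrist"); cv2.imwrite("pics/w3.png",c["image"])
E
```

```text
t: 6.43
tool_pos: [0.457, 0.208, 0.0793]
tcp_rot: [-0.179, -3.135, 0.007]
wrist_force: [-4.8, -7.4, 8.0]
width: 0.0142
finger_force: 25.0
t: 7.1
tool_pos: [0.4572, 0.2065, 0.0792]
tcp_rot: [0.492, -3.1, 0.011]
wrist_force: [-3.5, -11.1, 8.9]
width: 0.0138
finger_force: 25.0
7.1 [0.45716179 0.20647101 0.07923591] 18.034098983105714 [-1.52006895  0.58496209  0.01549515]
```

View pics/w3.png

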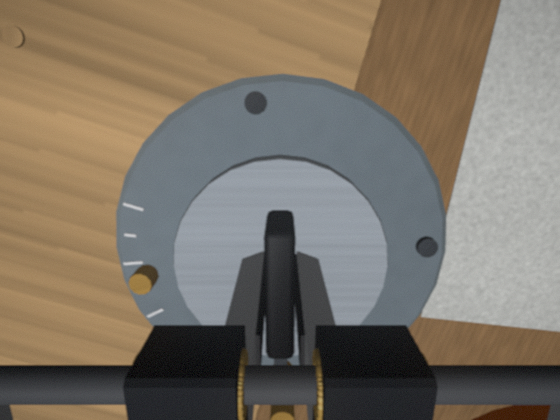

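The pointer and the tall pin (282,415) are in line with the bar, just below the gripper. I release and lift.

```bash
python3 -m jog '[{"fingers":18,"dp":[0,0,0],"twist":[0,0,0]},{"fingers":26,"dp":[0,0,0],"twist":[0,0,0]},{"fingers":34,"dp":[0,0,0],"twist":[0,0,0]},{"fingers":40,"dp":[0,0,0],"twist":[0,0,0]},{"fingers":40,"dp":[0,0,0],"twist":[0,0,0]},{"fingers":40,"dp":[0,0,-0.4],"twist":[0,0,0]},{"fingers":40,"dp":[0,0,-0.7],"twist":[0,0,0]},{"fingers":40,"dp":[0,0,-0.7],"twist":[0,0,0]}]'
python3 -m jog '[{"fingers":40,"dp":[0,0,-0.8],"twist":[0,0,0]},{"fingers":40,"dp":[-0.5,0,-0.8],"twist":[0,0,0]},{"fingers":40,"dp":[0.9,0,-0.2],"twist":[0,0,0]},{"fingers":40,"dp":[0.9,0,0],"twist":[0,0,0]},{"fingers":40,"dp":[0.9,0,0],"twist":[0,0,0]},{"fingers":40,"dp":[0.9,0,0],"twist":[0,0,0]},{"fingers":40,"dp":[0,0,0],"twist":[0,0,0]},{"fingers":40,"dp":[0,0,0],"twist":[0,0,0]}]'
python3 - <<'E'
from h import *
ims=[]
for n in("top","wrist"):
    c=vision.read_camera(n); ims.append(c["image"])
    for l in ("tall_pin","large_wheel_pointer"):
        for d in vision.find_in(n,l):
            w=world(c,d["xyz"])[:3]; print(n,l,round(d["conf"],2),w.round(3),pix(c,w).round())
a=cv2.resize(ims[0][150:260,200:310],(420,420),interpolation=cv2.INTER_CUBIC)
cv2.imwrite("pics/end.png",cv2.resize(np.hstack([a,ims[1]]),(784,336)))
s=arm.get_state();print(s["t"],s["tool_pos"],s["wrist_force"])
E
```

```text
t: 7.82
tool_pos: [0.4565, 0.21, 0.1498]
tcp_rot: [0.493, -3.099, 0.0]
wrist_force: [0.2, 0.4, -0.3]
width: 0.04
finger_force: 0.0
t: 8.48
tool_pos: [0.3389, 0.1717, 0.2228]
tcp_rot: [-0.494, 3.1, 0.001]
wrist_force: [-0.3, -0.2, -0.2]
width: 0.0398
finger_force: 0.0
top tall_pin 0.39 [0.541 0.236 0.075] [243. 168.]
top large_wheel_pointer 0.61 [0.621 0.477 0.051] [145. 135.]
top large_wheel_pointer 0.57 [0.314 0.498 0.055] [132. 264.]
top large_wheel_pointer 0.27 [0.54  0.239 0.073] [242. 168.]
wrist large_wheel_pointer 0.95 [0.343 0.46  0.043] [550. 281.]
wrist large_wheel_pointer 0.72 [0.454 0.202 0.048] [273. 307.]
8.7833 [0.34051062 0.17185748 0.22225013] [-0.08452593  0.79521311  0.69567111]
```

View pics/end.png

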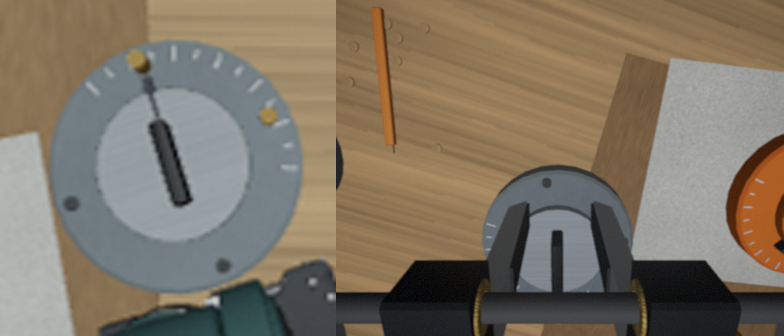

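The end view from the top shows the pointer (148,85) directly in line with the tall pin (138,60), and the gripper is clear of everything.

```bash
python3 -c "
from plant import arm
print(arm.job_done())"
```

```text
the job is handed in; nothing more can be done
None
```

I turned the larger grey handwheel until its pointer lined up with the tall pin, let go, moved the gripper clear and handed the job in; the smaller wheel was never touched, and I haven't seen a verdict.

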